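Set up the wind-up viewing turntable and index its loupe slide

TASK

Get the jeweller's viewing stand ready: wind the turntable's key clockwise (seen from above) until it is fully wound against its stop (that takes several partial turns). Then pull up the lock knob on the loupe slide, move the slide along its drilled rail to the very next hole on the turntable's side, and push the lock pin fully home in that hole. Finish while still holding the knob pressed fully down (the pin creeps up if you let go), and leave the loose things on the bench where they are.

Things in the scene. Friction and masses are not known exactly. Their poses are not given: they have to be found in the camera images.
- rail: Fixed wooden board 100 x 300 mm, 10 mm thick, carrying an aluminium bar 40 mm wide, top 22 mm above the bench, with five 12 mm holes, 10 mm deep, in a row. Origin: centre of its underside, on the bench; x across the rail, away from the robot; y along the rail; z up. Holes at y = -80, -40, 0, 40, 80 mm.
- turntable: Fixed spring-wound turntable: grey box 170 (x) by 90 (y), 48 mm high; far half: aluminium disc 76 mm across with a wooden ring cone, top at 90 mm; near half: winding key, its upright axis at x = -55 mm. Stands at the rail's +y or -y end (it varies), axes parallel to the rail's, centre 200 mm along y from the rail's. Origin: centre of its underside.
- key_wing: Flat upright steel wing of the winding key, 38 mm wide (its x), 9 mm thick (its y), 28 mm high. Origin: the wing's centre, on the vertical key axis, 82 mm above the bench. Space is free all round it above 57 mm, but for the ring cone 95 mm away on the far side.
- key_turn (a joint): How far the key is wound, rad: grows as it turns clockwise seen from above; starts at 0 to 0.6, hard stop at 2.4 (fully wound). A ratchet-like friction holds it where it is left; turning takes 0.06 to 0.1 N m.
- lock_knob: Black round knob, 26 mm across, 28 mm high, on top of the lock plunger. Origin: its centre, 82 mm above the bench with the pin fully home, 87 mm when left to its spring. It rides on the slide and does not turn. Below it: a brass collar 18 mm across, top at 56 mm, on the slide block (56 mm across the rail, 34 along, top at 46 mm).
- lens (a point): Centre of the upright round loupe lens fixed to the slide: 64 mm across, 8 mm thick along the rail, top 122 mm above the bench, 75 mm from the knob's axis on the rail's +x side.
- carriage (a joint): Position of the loupe slide along the rail, m: 0 at the start (locked in the middle hole), grows towards the rail's +y; -0.04 and 0.04 are the neighbouring holes; end stops at -0.085 and 0.085. Moves with about 1.2 N once the pin is out.
- plunger (a joint): Height of the lock pin, m: 0 fully home in a hole; 0.005 where its spring leaves it (in the hole, locked); above 0.010 clear of the rail; 0.018 upper stop. Spring 600 N/m about 0.005: about 3 N down keeps it home, 8 N up keeps it at the upper stop. Pin 10 mm across with a round nose, 1 mm clearance all round; beside a hole it rests on the bar.
- vise: Fixed small grey bench vise on a steel plate 130 x 90 mm, 85 mm high, at the other end of the rail from the turntable, 200 mm from the rail's centre. Not used. Origin: centre of its underside.
- pliers: Loose pliers, about 135 mm long, 12 mm high, lying in front of the rail; leave alone. Origin: on the bench under its middle.
- bead_dish: Loose white bowl, 84 mm across, 22 mm high; leave alone. Origin: centre of its underside.
- bench_brush: Loose brush about 150 mm long, lying; leave alone. Origin: on the bench under its middle.
- bead_jar: Loose glass jar, 48 mm across, 75 mm high, beyond the rail; leave alone. Origin: centre of its underside.
- spool: Loose spool with white flanges and a copper-coloured core, 44 mm across, 35 mm high, beyond the rail; leave alone. Origin: centre of its underside.
- chasing_hammer: Loose hammer 220 mm long, lying to the left; leave alone. Origin: on the bench under its middle.
- bench_block: Loose steel block 75 x 75 x 22 mm, to the right; leave alone. Origin: centre of its underside.

How it is judged:
By the outcome, as a careful person would: the job done as asked, in the order asked, and still so for the second after the job is handed in, while the arm keeps its last pose, push and grip.
It also fails if it takes over 58 s, if anything falls off the work surface, if the arm or the gripper's body presses on something with over 40 N, if the wrist force passes 120 N, or if a joint passes its speed limit or range.

ROBOT

A 6-joint arm with a two-finger parallel gripper is mounted at the origin on the work surface. World frame = base frame: x ahead of the robot, y to its left, z up, the work surface at z = 0. Lengths are in m, angles in rad, forces in N, time in s.
With the tool pointing down it reaches from about 0.4 to 0.825 m from the base axis. Payload 7 kg.
Tool frame: the origin (TCP) lies midway between the tips of the shut fingers; the grasp point (between the pads) lies 19 mm behind it; z points along the fingers, x is the direction in which the jaws open and shut, and the axes are right-handed (so a half turn about z gives the same grasp; the last joint's range is limited). The gripper opens to 88 mm and grips with 3 to 60 N. Pads are 19 mm wide; open, the fingers measure 130 mm over their backs; the gripper's body (78 mm by 193 mm) begins 47 mm behind the grasp point.
Start: joints at [-0.862, 0.359, 0.012, 0, -1.224, -0.288], TCP at [0.276, -0.616, 0.227] pointing down, gripper open.
Joint ranges: [-3.07, 3.07], [-1.43, 2.12], [-1.02, 1.25], [-3.03, 1.67], [-3.05, -0], [-3.03, 3.03]. Speed limits (rad/s): [2.39, 2.39, 3.01, 3.14, 3.14, 3.14].

INTERFACE

Orientations are given as [roll, pitch, yaw] about the fixed x, y, z axes, in that order (R = Rz(yaw) Ry(pitch) Rx(roll)).
In Python, from station import status, eyes, workorder gives the robot as it stands.
- The arm moves only by the shell command python3 -m jog 'ROWS' [OPENING] [FORCE]. ROWS is JSON, a list of rows, each a list of 6 numbers: the shift along the world's x, y, z in mm, then the turn, a rotation vector about the world's x, y, z in rad. A call has 1 to 12 rows; each row shifts and turns the pose as measured when the row begins; what a row does not reach is not made up. A row lasts 1/10 s, in which the tool goes at most 50 mm and 8.59 degrees, less where a joint would pass 70% of its speed; a pose out of reach is approached as far as the arm can. A call with a gripper value outside its range is refused whole. OPENING is the opening, from 0 (shut) to 1 (fully open), set as the call begins (- or left out, the last holds). The fingers move at their own pace and stop on an object; FORCE is the grip in N (left out, the last holds). Time passes only in rows, so rows that do not move let the fingers close. It gives the time, the measured TCP pose, the force and the opening at its end, in the units of the state.
- status.get_state(): the state, without advancing time (a new reading comes with each control period).
- eyes.grab_frame(name): name is "scene" or "top" or "wrist"; returns the picture (420x560x3 uint8, blue, green, red); there is no depth.
- eyes.calibration(name): a dict with "camera_matrix" (3x3 intrinsics, pixels), "cam_to_world" (4x4, takes a point from camera to world coordinates); the wrist camera has in their place "hand_eye" (4x4, takes a point from camera to tool coordinates, whose origin is the TCP and whose axes are the tool frame's). Camera axes: x right, y up, looking along -z (the intrinsics and any distortion apply to the point x, -y, -z); pixel columns grow to the right and rows downward; lengths in m; the calibration is good to about 2 mm. A picture is of the moment at which its call begins: read the wrist's pose just before it. calibration takes no time and is no camera call.
- workorder.job_done(): hands the job in, once; it reports no verdict.
The state is a dict: "t": time; "q": joint angles; "qd": joint speeds; "joint_efforts": joint torques, N m; "eef_pos": TCP position; "ee_rot": TCP orientation; "force": force on the tool from outside, world axes, zero at the start; "moment": the same for the moment, N m; "width": finger opening in m.
Only numpy, scipy, OpenCV 4.12 (cv2) and the standard library are available. Lean on these libraries where they do the work, as an engineer would, in place of code of your own. Each camera call takes 0.05 s, during which the arm holds its last target. There are 200 camera calls.

## Working session

There is one attempt and no reset: what is moved stays moved. The work goes in short steps, Python scripts to look and compute and a shell command to move; the robot and the scene stay as the last step left them, time stands still between calls to the robot, and variables do not carry over. Pictures are saved under pics/ and viewed, about 8 in all and at most 12, crops included, and the job is handed in when it is done.

```bash
mkdir -p pics; ls
python3 - <<'E'
from station import status, eyes
import cv2, numpy as np
print(status.get_state())
for n in ("top","scene"):
    c=eyes.calibration(n); print(n,{k:np.round(np.array(v),4).tolist() if not isinstance(v,str) else v for k,v in c.items()})
    im=eyes.grab_frame(n); cv2.imwrite(f"pics/{n}0.png",im)
print(eyes.calibration("wrist"))
E
```

```text
pics
{'t': 0.0, 'q': array([-8.61905123e-01,  3.59397264e-01,  1.10999564e-02, -3.72422617e-04,
       -1.22413227e+00, -2.88150865e-01]), 'qd': array([-0.00011075,  0.00012198,  0.00154567, -0.00030073, -0.00052895,
       -0.00100205]), 'joint_efforts': array([-2.27573255e-04, -5.82712948e+01,  2.93055761e+01,  6.99759588e+00,
        6.57204859e-03, -1.75033047e-04]), 'eef_pos': array([ 0.27551168, -0.61568162,  0.22562987]), 'ee_rot': array([-3.14146414e+00, -1.66541206e-03,  1.99140974e+00]), 'force': array([0.51392744, 0.38649223, 0.15463744]), 'moment': array([ 0.01019078, -0.00445475,  0.01236565]), 'width': 0.08746253259181015}
top {'camera_matrix': [[397.0624, 0.0, 279.0274], [0.0, 397.0624, 209.4916], [0.0, 0.0, 1.0]], 'cam_to_world': [[-0.028, 0.9899, -0.1387, 0.4413], [-0.9996, -0.0278, 0.0036, -0.0017], [-0.0003, 0.1387, 0.9903, 1.0287], [0.0, 0.0, 0.0, 1.0]]}
scene {'camera_matrix': [[393.9459, 0.0, 280.6292], [0.0, 393.9459, 202.5885], [0.0, 0.0, 1.0]], 'cam_to_world': [[-0.5812, -0.6143, 0.5337, 1.1798], [0.8136, -0.4487, 0.3697, 0.4377], [0.0124, 0.6491, 0.7606, 0.9469], [0.0, 0.0, 0.0, 1.0]]}
{'camera_matrix': array([[356.3457626 ,   0.        , 274.94590305],
       [  0.        , 356.3457626 , 205.79422776],
       [  0.        ,   0.        ,   1.        ]]), 'hand_eye': array([[ 9.99999530e-01, -9.65887082e-04, -8.14248089e-05,
        -2.10412934e-04],
       [-9.56290179e-04, -9.69353838e-01, -2.45666895e-01,
        -6.58839568e-02],
       [ 1.58357029e-04,  2.45666857e-01, -9.69354306e-01,
        -1.57738843e-01],
       [ 0.00000000e+00,  0.00000000e+00,  0.00000000e+00,
         1.00000000e+00]])}
```

Run:
```python
import cv2
im=cv2.imread("pics/top0.png"); cv2.imwrite("pics/top0c.png",cv2.resize(im,(784,588),interpolation=cv2.INTER_CUBIC))
```

```text
(no output)
```

View pics/top0c.png

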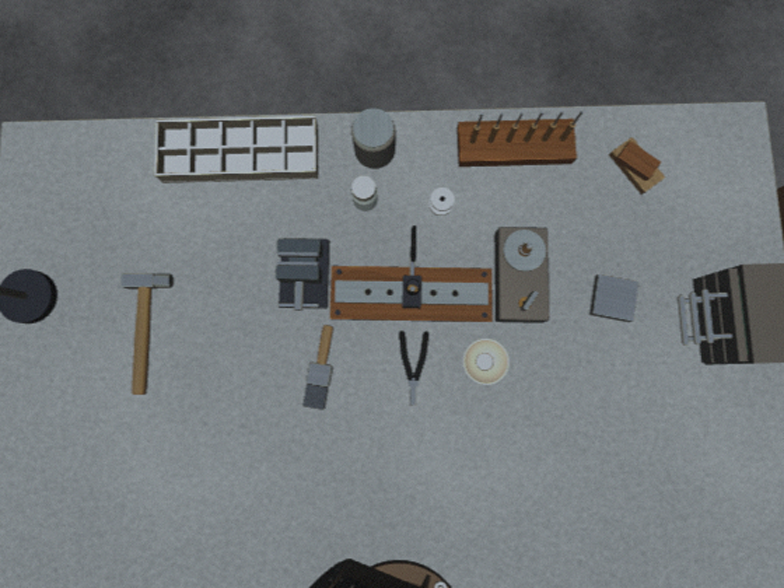

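The turntable is on the right (rail -y side), the vise on the left; the key is near (530,300) and the knob near (412,287) in this 1.4x view. I'll enlarge that area next.

Run:
```python
import cv2
im=cv2.imread("pics/top0.png")[150:240,225:400]; cv2.imwrite("pics/top0d.png",cv2.resize(im,None,fx=4.5,fy=4.5,interpolation=cv2.INTER_CUBIC))
```

```text
(no output)
```

View pics/top0d.png

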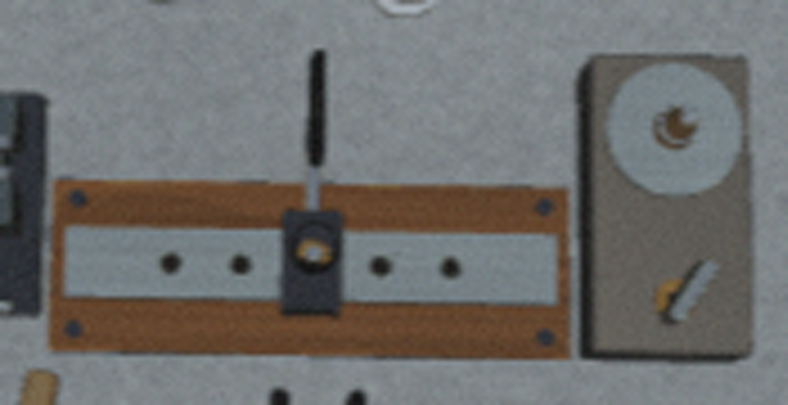

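Crop: holes at (170,263), (240,264), (380,266), (450,268); box top corners (592,57), (748,57), (750,355), (588,353); wing from (676,315) to (712,268).

```bash
cat > h.py <<'E'
import numpy as np
from station import status, eyes
def ray(c,T,px,z):
    K=np.array(c["camera_matrix"]); T=np.array(T)
    p=np.linalg.inv(K)@np.array([px[0],px[1],1.]); d=T[:3,:3]@np.array([p[0],-p[1],-1]); o=T[:3,3]
    return o+d*(z-o[2])/d[2]
def top(px,z): 
    c=eyes.calibration("top"); return ray(c,c["cam_to_world"],px,z)
def crop(u,v,z): return top((225+u/4.5,150+v/4.5),z)
def proj(c,T,P):
    K=np.array(c["camera_matrix"]); p=np.linalg.inv(np.array(T))@np.append(P,1); q=K@np.array([p[0],-p[1],-p[2]]); return q[:2]/q[2]
E
python3 - <<'E'
from h import *
np.set_printoptions(precision=4,suppress=True)
H=np.array([crop(*p,.022) for p in [(170,263),(240,264),(380,266),(450,268)]]); print(H)
c=H.mean(0); a=H[0]+H[1]-H[2]-H[3]; yaw=np.arctan2(-a[0],a[1]); print("rail",c,"yaw",yaw)
B=np.array([crop(*p,.048) for p in [(592,57),(748,57),(750,355),(588,353)]]); print(B,B.mean(0))
R=np.array([[np.cos(yaw),-np.sin(yaw)],[np.sin(yaw),np.cos(yaw)]])
print("table",c[:2]+R@[0,-.2],"key",c[:2]+R@[-.055,-.2])
print("wing",crop(676,315,.096),crop(712,268,.096))
E
```

```text
[[ 0.5861  0.0361  0.022 ]
 [ 0.5844 -0.0037  0.022 ]
 [ 0.5811 -0.0833  0.022 ]
 [ 0.5788 -0.123   0.022 ]]
rail [ 0.5826 -0.0434  0.022 ] yaw -0.04486516893967738
[[ 0.693  -0.2052  0.048 ]
 [ 0.6905 -0.293   0.048 ]
 [ 0.5223 -0.2828  0.048 ]
 [ 0.5259 -0.1937  0.048 ]] [ 0.6079 -0.2437  0.048 ]
table [ 0.5736 -0.2432] key [ 0.5187 -0.2408]
wing [ 0.5405 -0.2316  0.096 ] [ 0.5648 -0.2521  0.096 ]
```

```bash
python3 -m jog '[[23,31,-1,0,0,0.145],[23,31,-1,0,0,0.145],[23,31,-1,0,0,0.145],[23,31,-1,0,0,0.145],[23,31,-1,0,0,0.145],[23,31,-1,0,0,0.145],[23,31,-1,0,0,0.145],[23,31,-1,0,0,0.145],[23,31,-1,0,0,0.145],[23,31,-1,0,0,0.145],[23,31,-1,0,0,0.145],[23,31,-1,0,0,0.145]]' 1 20
python3 - <<'E'
from h import *; print(status.get_state())
E
```

```text
t: 1.3
eef_pos: [0.5542, -0.2301, 0.2077]
ee_rot: [3.14, -0.01, -2.5]
force: [-0.2, -1.0, 0.3]
width: 0.088
{'t': 1.3, 'q': array([-0.06496921,  0.25338437, -0.18415363,  0.00535679, -1.14177082,
        0.70447808]), 'qd': array([ 0.6156527 ,  0.14368107,  0.15737268,  0.00910651, -0.01446012,
        0.87136497]), 'joint_efforts': array([-3.32797341e+00, -5.08629298e+01,  2.71600538e+01,  6.50958359e+00,
       -1.27316342e-02, -1.48974169e+00]), 'eef_pos': array([ 0.55418729, -0.23010404,  0.20766618]), 'ee_rot': array([ 3.13977322, -0.00963271, -2.49982593]), 'force': array([-0.15650944, -0.96585814,  0.29277701]), 'moment': array([-0.12988398, -0.03167278,  0.01640469]), 'width': 0.08796682339943136}
```

```bash
python3 -m jog '[[0,-10,0,0,0,0.12],[0,0,0,0,0,0.1],[0,0,0,0,0,0]]'
python3 - <<'E'
from h import *; import cv2
from scipy.spatial.transform import Rotation as Ro
s=status.get_state(); im=eyes.grab_frame("wrist"); c=eyes.calibration("wrist")
T=np.eye(4);T[:3,:3]=Ro.from_euler("xyz",s["ee_rot"]).as_matrix();T[:3,3]=s["eef_pos"];T=T@c["hand_eye"]; np.save("T1.npy",T)
print(s["eef_pos"],s["ee_rot"],s["force"]); print(proj(c,T,[.553,-.242,.096]))
cv2.imwrite("pics/w1.png",cv2.resize(im,(784,588),interpolation=cv2.INTER_CUBIC))
E
```

```text
t: 1.6
eef_pos: [0.557, -0.2347, 0.2058]
ee_rot: [3.137, -0.01, -2.26]
force: [0.6, -0.1, -0.2]
width: 0.0873
[ 0.55700063 -0.2347004   0.20580464] [ 3.13736001 -0.01048958 -2.25972083] [ 0.59640597 -0.08275056 -0.20679189]
[283.64447061 200.84083072]
```

View pics/w1.png

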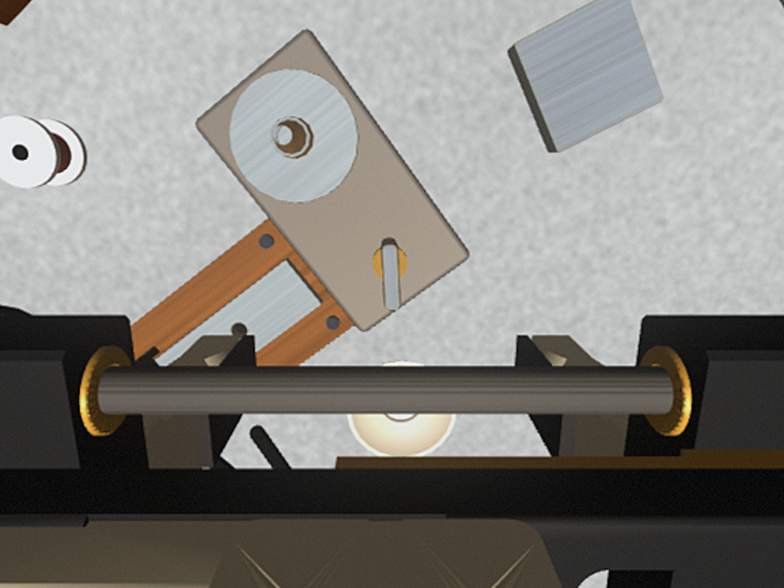

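The wrist view shows the wing's top from about (389,246) to (392,308), nearly along the tool's y; box corners are at (307,30), (197,124), (364,331), (468,255).

Run:
```python
from h import *
np.set_printoptions(precision=4,suppress=True)
T=np.load("T1.npy");c=eyes.calibration("wrist")
f=lambda u,v,z: ray(c,T,(u/1.4,v/1.4),z)
a,b=f(389,246,.096),f(392,308,.096);print(a,b,(a+b)/2,np.linalg.norm(a-b),np.arctan2(*(a-b)[1::-1]))
B=np.array([f(*p,.048) for p in [(307,30),(197,124),(364,331),(468,255)]]);m=B.mean(0);print(B,m)
d=B[0]+B[1]-B[2]-B[3];d/=np.linalg.norm(d);print("key",m-.055*d,d, "disc",f(293,135,.05))
```

```text
[ 0.571 -0.251  0.096] [ 0.5428 -0.2301  0.096 ] [ 0.5569 -0.2405  0.096 ] 0.03508233415121929 -0.6380938225028294
[[ 0.6913 -0.2896  0.048 ]
 [ 0.6946 -0.2045  0.048 ]
 [ 0.5304 -0.1973  0.048 ]
 [ 0.5273 -0.282   0.048 ]] [ 0.6109 -0.2434  0.048 ]
key [ 0.5559 -0.2409  0.048 ] [ 0.999  -0.0452  0.    ] disc [ 0.6532 -0.2449  0.05  ]
```

```bash
python3 -m jog '[[-1,-6,-30,0,0,0.04],[0,0,-35,0,0,0],[0,0,-35,0,0,0],[0,0,-25,0,0,0],[0,0,0,0,0,0],[0,0,0,0,0,0]]'
```

```text
t: 2.25
eef_pos: [0.5548, -0.2432, 0.079]
ee_rot: [3.14, -0.01, -2.243]
force: [0.5, 0.1, -0.0]
width: 0.0875
```

```bash
python3 -m jog '[[1,3,-13,0,0,0.03],[0,0,0,0,0,0],[0.5,0,-1,0,0,0.01],[0,0,0,0,0,0]]'; python3 -m jog '[[0,0,0,0,0,0],[0,0,0,0,0,0],[0,0,0,0,0,0],[0,0,0,0,0,0],[0,0,0,0,0,0],[0,0,0,0,0,0],[0,0,0,0,0,0],[0,0,0,0,0,0]]' 0 35
```

```text
t: 2.65
eef_pos: [0.5589, -0.2405, 0.0681]
ee_rot: [-3.137, -0.007, -2.202]
force: [-0.0, 0.6, -0.0]
width: 0.0879
t: 3.45
eef_pos: [0.5598, -0.2406, 0.0697]
ee_rot: [-3.135, -0.006, -2.202]
force: [-0.9, 0.5, 0.5]
width: 0.0294
```

Run:
```python
from h import *; s=status.get_state(); print(s["eef_pos"],s["ee_rot"],s["force"],s["moment"],s["q"],s["width"])
```

```text
[ 0.55976582 -0.24060541  0.06970757] [-3.13485831 -0.00550779 -2.20190986] [-0.9057137   0.48942193  0.54642797] [0.04513983 0.16017887 0.01955768] [-0.08035953  0.39067982 -0.3386105   0.01104877 -0.83868006  1.01268694] 0.029426848945068976
```

```bash
python3 -m jog '[[-3,0,-4,0,0,-0.01],[0,0,0,0,0,0],[0,0,0,0,0,0],[0,0,0,0,0,0]]';  python3 - <<'E'
from h import *; s=status.get_state(); print(s["eef_pos"],s["ee_rot"],s["force"],s["moment"],s["width"])
E
```

```text
t: 3.85
eef_pos: [0.557, -0.2403, 0.0654]
ee_rot: [-3.134, -0.005, -2.213]
force: [-0.0, -1.1, 0.8]
width: 0.0087
[ 0.55697631 -0.24025571  0.06539637] [-3.13431462 -0.0047271  -2.21269841] [-0.00184483 -1.14541544  0.81717017] [-0.18887368  0.2717458   0.076036  ] 0.008745577412195282
```

```bash
python3 -m jog '[[0,0,0,0,0,-0.1],[0,0,0,0,0,-0.12],[0,0,0,0,0,-0.12],[0,0,0,0,0,-0.12],[0,0,0,0,0,-0.12]]' 0 40;  python3 - <<'E'
from h import *; s=status.get_state(); print(s["eef_pos"],s["ee_rot"],s["force"],s["moment"],s["width"])
E
```

```text
t: 4.35
eef_pos: [0.5567, -0.2403, 0.0654]
ee_rot: [-3.134, -0.005, -2.812]
force: [-0.6, 0.4, 0.3]
width: 0.0086
[ 0.55672839 -0.24032783  0.06538225] [-3.1344511  -0.00526435 -2.81187671] [-0.56399255  0.35255046  0.27764518] [0.34791504 0.01891985 0.08055152] 0.008593917653163773
```

```bash
python3 -m jog '[[0,0,0,0,0,-0.12],[0,0,0,0,0,-0.12],[0,0,0,0,0,-0.12],[0,0,0,0,0,-0.12],[0,0,0,0,0,-0.12],[0,0,0,0,0,-0.12],[0,0,0,0,0,-0.12],[0,0,0,0,0,-0.12],[0,0,0,0,0,-0.1]]';  python3 - <<'E'
from h import *; s=status.get_state(); print(s["eef_pos"],s["ee_rot"],s["force"],s["moment"],s["q"],s["width"])
E
```

```text
t: 5.25
eef_pos: [0.5563, -0.2401, 0.0654]
ee_rot: [-3.134, -0.006, 2.367]
force: [0.5, 0.3, 0.8]
width: 0.0089
[ 0.55632261 -0.24013677  0.06536403] [-3.13413956 -0.00604538  2.36660467] [0.46869589 0.25121424 0.80627363] [ 0.37693754 -0.15586326  0.10179619] [-0.08417247  0.3982801  -0.33497814  0.00252577 -0.84694781 -0.69247464] 0.008932881468481556
```

```bash
for i in 1; do python3 -m jog '[[0,0,0,0,0,-0.06],[0,0,0,0,0,-0.06]]' >/dev/null; python3 -c "
from h import *; s=status.get_state(); print(s['ee_rot'],s['force'],s['moment'],s['width'])"; python3 -m jog '[[0,0,0,0,0,-0.06],[0,0,0,0,0,-0.06]]' >/dev/null; python3 -c "
from h import *; s=status.get_state(); print(s['ee_rot'],s['force'],s['moment'],s['width'])"; python3 -m jog '[[0,0,0,0,0,-0.06],[0,0,0,0,0,-0.06]]'>/dev/null; python3 -c "
from h import *; s=status.get_state(); print(s['eef_pos'],s['ee_rot'],s['force'],s['moment'],s['width'])"; done
```

```text
[-3.13403249 -0.00597925  2.24039924] [0.387997   0.21029869 0.49311421] [ 0.30956271 -0.12205154  0.43347895] 0.008471368979389035
[-3.13294079 -0.00584094  2.11839657] [-2.17482765 -1.54664003  0.98127209] [-0.76882874  0.6426146   0.99012975] 0.010656467469021129
[ 0.55575449 -0.2404914   0.06545597] [-3.13100942 -0.00531536  1.99794896] [-2.84539187 -2.08785028  1.49291403] [-1.06502299  0.97994116  1.21743759] 0.012372740097568563
```

The key hit its stop after about 1.83 rad of turn, with the moment jumping from 0.1 to 0.43 and then 1.2 N m. I'll release, lift and check with a picture.

```bash
python3 -m jog '[[0,0,0,0,0,0],[0,0,0,0,0,0],[0,0,0,0,0,0],[0,0,0,0,0,0],[0,0,0,0,0,0],[0,0,0,0,0,0]]' 0.7; python3 -m jog '[[0,0,30,0,0,0],[0,0,45,0,0,0],[0,0,45,0,0,0],[0,20,20,0,0,-0.14],[0,40,0,0,0,-0.14],[0,40,0,0,0,-0.14],[0,0,0,0,0,0],[0,0,0,0,0,0]]' 0.7
python3 - <<'E'
from h import *; import cv2
from scipy.spatial.transform import Rotation as Ro
s=status.get_state(); im=eyes.grab_frame("wrist"); c=eyes.calibration("wrist")
T=np.eye(4);T[:3,:3]=Ro.from_euler("xyz",s["ee_rot"]).as_matrix();T[:3,3]=s["eef_pos"];T=T@c["hand_eye"]; np.save("T2.npy",T)
print(s["eef_pos"],s["ee_rot"],s["force"]); print(proj(c,T,[.5845,-.043,.101])*1.4,proj(c,T,[.556,-.241,.096])*1.4)
cv2.imwrite("pics/w2.png",cv2.resize(im,(784,588),interpolation=cv2.INTER_CUBIC))
E
```

```text
t: 6.45
eef_pos: [0.5554, -0.2407, 0.0653]
ee_rot: [-3.13, -0.006, 2.001]
force: [0.4, 0.2, -0.5]
width: 0.0544
t: 7.25
eef_pos: [0.5536, -0.1379, 0.2111]
ee_rot: [-3.132, -0.011, 1.562]
force: [0.5, -0.6, -0.2]
width: 0.0613
[ 0.55359872 -0.13787396  0.21107635] [-3.13206011 -0.01087154  1.56229169] [ 0.50875655 -0.57589795 -0.18647702]
[550.21081944 337.37704773] [199.7923399  290.13895069]
```

View pics/w2.png

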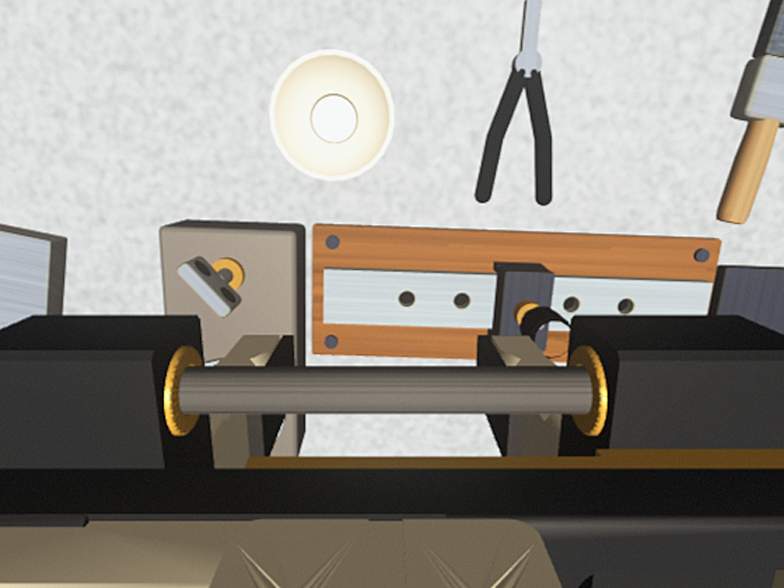

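The wrist view shows the wing's top from (184,260) to (232,312), holes at (406,298), (461,300), (571,304) and (626,306), and the knob partly behind the finger at (550,335).

Run:
```python
from h import *
np.set_printoptions(precision=4,suppress=True)
T=np.load("T2.npy");c=eyes.calibration("wrist")
f=lambda u,v,z: ray(c,T,(u/1.4,v/1.4),z)
a,b=f(184,260,.096),f(232,312,.096);print((a+b)/2,np.linalg.norm(a-b),np.arctan2(*(b-a)[1::-1]))
H=np.array([f(*p,.022) for p in [(406,298),(461,300),(571,304),(626,306)]]);print(H,H.mean(0)); a=H[3]+H[2]-H[1]-H[0];print("yaw",np.arctan2(-a[0],a[1]))
```

```text
[ 0.5539 -0.236   0.096 ] 0.038691291032417696 0.6727504898590513
[[ 0.5814 -0.1211  0.022 ]
 [ 0.5833 -0.0813  0.022 ]
 [ 0.5871 -0.0013  0.022 ]
 [ 0.5891  0.0389  0.022 ]] [ 0.5852 -0.0412  0.022 ]
yaw -0.047929388477851206
```

Wing angle 0.673 ≡ -2.47, so about -2.42 against the box axis, which matches the 2.4 stop: the key is fully wound. Next is the knob, with the jaws along the rail.

```bash
python3 -m jog '[[10,32,0,0,0,-0.02],[11,34,-5,0,0,-0.02],[10,30,-30,0,0,0],[0,0,-20,0,0,0],[0,0,0,0,0,0],[0,0,0,0,0,0]]' 0.7
python3 - <<'E'
from h import *; import cv2
from scipy.spatial.transform import Rotation as Ro
s=status.get_state(); im=eyes.grab_frame("wrist"); c=eyes.calibration("wrist")
T=np.eye(4);T[:3,:3]=Ro.from_euler("xyz",s["ee_rot"]).as_matrix();T[:3,3]=s["eef_pos"];T=T@c["hand_eye"]; np.save("T3.npy",T)
print(s["eef_pos"],s["ee_rot"],s["force"],s["q"]); print(proj(c,T,[.585,-.042,.101])*1.4)
cv2.imwrite("pics/w3.png",cv2.resize(im,(784,588),interpolation=cv2.INTER_CUBIC))
E
```

```text
t: 7.9
eef_pos: [0.5862, -0.0444, 0.1542]
ee_rot: [-3.132, -0.009, 1.522]
force: [-0.1, 0.7, 1.2]
width: 0.0614
[ 0.58618946 -0.04443895  0.15418492] [-3.13175191 -0.00949518  1.52192423] [-0.14711638  0.70727499  1.19777316] [ 0.24852153  0.27967686 -0.2709087  -0.0139791  -1.02688099 -1.8608692 ]
[389.68369356 313.35783443]
```

View pics/w3.png

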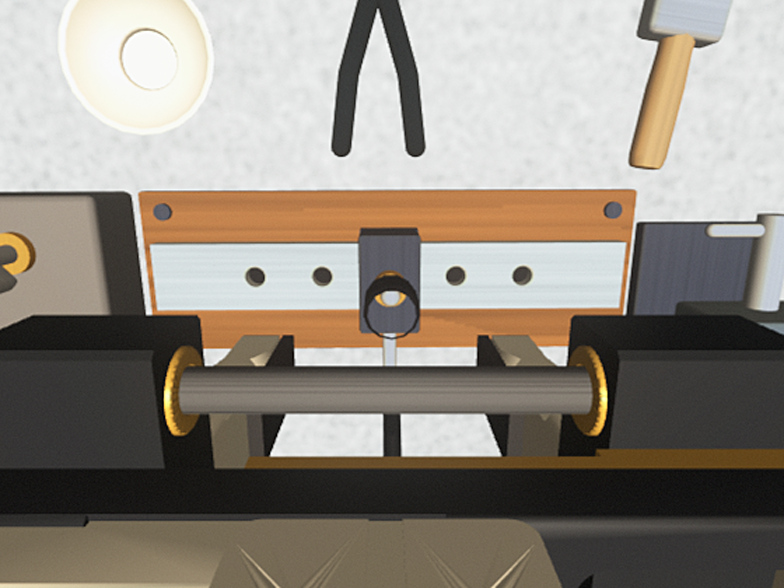

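The knob's rim is centred at about (391,311) against (390,313) predicted, so it sits at roughly (0.584, -0.0415). I'll descend.

```bash
python3 -m jog '[[-1,3,-30,0,0,0],[0,0,-30,0,0,0],[0,0,-19,0,0,0],[0,0,0,0,0,0],[0,0,0,0,0,0]]'
```

```text
t: 8.45
eef_pos: [0.5889, -0.0456, 0.0801]
ee_rot: [3.141, -0.011, 1.519]
force: [0.3, 0.2, 0.1]
width: 0.0614
```

```bash
python3 -m jog '[[-4,4,-10,0,0,0],[0,0,0,0,0,0],[0,0,0,0,0,0]]'
```

```text
t: 8.75
eef_pos: [0.5866, -0.0417, 0.0731]
ee_rot: [3.136, -0.012, 1.518]
force: [0.2, -0.4, -0.1]
width: 0.0614
```

```bash
python3 -m jog '[[-3,0,-4,0,0,0],[0,0,0,0,0,0],[-1,0,-1,0,0,0],[0,0,0,0,0,0],[-1,0,0,0,0,0],[0,0,0,0,0,0],[0,0,0,0,0,0]]' 0 40;python3 -m jog '[[0,0,0,0,0,0],[0,0,0,0,0,0]]'
python3 - <<'E'
from h import *; s=status.get_state(); print(s["eef_pos"],s["ee_rot"],s["force"],s["moment"],s["width"])
E
```

```text
t: 9.45
eef_pos: [0.5819, -0.0413, 0.0691]
ee_rot: [3.134, -0.013, 1.519]
force: [0.1, -0.4, -0.1]
width: 0.025
t: 9.65
eef_pos: [0.582, -0.0413, 0.0691]
ee_rot: [3.134, -0.013, 1.519]
force: [-0.5, 0.4, 0.3]
width: 0.0247
[ 0.58195484 -0.04126996  0.06905058] [ 3.13386186 -0.01252053  1.51918273] [-0.47133366  0.43664849  0.25466423] [-0.02200021  0.07560773  0.0189755 ] 0.02469144122991247
```

```bash
python3 -m jog '[[0,0,4,0,0,0],[0,0,4,0,0,0],[0,0,3,0,0,0],[0,0,0,0,0,0]]'
python3 - <<'E'
from h import *; s=status.get_state(); print(s["eef_pos"],s["ee_rot"],s["force"],s["moment"],s["width"])
E
```

```text
t: 10.05
eef_pos: [0.5819, -0.0413, 0.0798]
ee_rot: [3.135, -0.013, 1.519]
force: [2.0, -0.8, -5.7]
width: 0.0251
[ 0.58188776 -0.04125112  0.07980635] [ 3.13456878 -0.0126504   1.51870006] [ 2.01572888 -0.82738106 -5.72968653] [-0.38974343 -0.87957494 -0.08182549] 0.025055585195476633
```

```bash
python3 -m jog '[[-0.3,-7,0.5,0,0,0],[-0.4,-9,0,0,0,0],[-0.4,-9,0,0,0,0],[-0.4,-9,0,0,0,0],[0,0,0,0,0,0],[0,0,0,0,0,0]]'
python3 - <<'E'
from h import *; s=status.get_state(); print(s["eef_pos"],s["ee_rot"],s["force"],s["moment"],s["width"])
E
```

```text
t: 10.65
eef_pos: [0.5802, -0.0784, 0.0795]
ee_rot: [3.135, -0.014, 1.518]
force: [2.4, 1.2, -6.2]
width: 0.0247
[ 0.58021136 -0.07835435  0.07948923] [ 3.13467345 -0.01352434  1.51768033] [ 2.4009993   1.16779507 -6.23343787] [ 0.26953445 -0.8803084  -0.04837385] 0.024676292936545975
```

```bash
python3 -m jog '[[0,-3,0,0,0,0],[0,0,0,0,0,0]]'; python3 -m jog '[[0,0,-4,0,0,0],[0,0,-4,0,0,0],[0,0,0,0,0,0]]'
python3 - <<'E'
from h import *; s=status.get_state(); print(s["eef_pos"],s["ee_rot"],s["force"],s["moment"],s["width"])
E
```

```text
t: 10.85
eef_pos: [0.58, -0.0818, 0.0794]
ee_rot: [3.135, -0.013, 1.518]
force: [2.8, -1.0, -6.1]
width: 0.0249
t: 11.15
eef_pos: [0.5801, -0.0818, 0.0715]
ee_rot: [3.135, -0.013, 1.518]
force: [1.4, -0.3, -2.5]
width: 0.0252
[ 0.58005495 -0.0818092   0.0714639 ] [ 3.1347473  -0.01274662  1.51833903] [ 1.41889039 -0.31848285 -2.45797391] [-0.19729555 -0.3474275  -0.01838865] 0.025188058823967283
```

```bash
python3 -m jog '[[0,0,-3,0,0,0],[0,0,-3,0,0,0],[0,0,0,0,0,0]]'
python3 - <<'E'
from h import *; s=status.get_state(); print(s["eef_pos"],s["ee_rot"],s["force"],s["moment"],s["width"])
E
python3 -m jog '[[0,0,-2,0,0,0],[0,0,0,0,0,0]]'
python3 - <<'E'
from h import *; s=status.get_state(); print(s["eef_pos"],s["ee_rot"],s["force"],s["moment"],s["width"])
E
```

```text
t: 11.45
eef_pos: [0.5801, -0.0818, 0.066]
ee_rot: [3.134, -0.012, 1.519]
force: [-0.7, -0.6, 1.0]
width: 0.0249
[ 0.5800992  -0.08180188  0.06597055] [ 3.13438503 -0.01228279  1.51911311] [-0.73601481 -0.60165673  1.01077996] [-0.04924864  0.10192067  0.01131415] 0.024862427502720497
t: 11.65
eef_pos: [0.5802, -0.0818, 0.0648]
ee_rot: [3.134, -0.012, 1.519]
force: [-0.1, -0.3, 1.1]
width: 0.0249
[ 0.5801655  -0.08176183  0.06477217] [ 3.13390672 -0.01221235  1.51945836] [-0.14004306 -0.32472681  1.12727955] [-0.08889926  0.36023533 -0.00963353] 0.024911578632764535
```

```bash
python3 -m jog '[[0,0,-2,0,0,0],[0,0,0,0,0,0]]'; python3 -m jog '[[0,0,-2,0,0,0],[0,0,0,0,0,0]]';  python3 -m jog '[[0,0,-2,0,0,0],[0,0,0,0,0,0]]'
python3 - <<'E'
from h import *; s=status.get_state(); print(s["eef_pos"],s["ee_rot"],s["force"],s["moment"],s["width"])
E
```

```text
t: 11.85
eef_pos: [0.5801, -0.0818, 0.0649]
ee_rot: [3.133, -0.012, 1.52]
force: [-1.6, 1.4, 1.1]
width: 0.0249
t: 12.05
eef_pos: [0.5802, -0.0818, 0.0648]
ee_rot: [3.132, -0.012, 1.521]
force: [-1.1, 1.1, 2.2]
width: 0.0249
t: 12.25
eef_pos: [0.5802, -0.0818, 0.0647]
ee_rot: [3.131, -0.011, 1.522]
force: [-1.0, 0.1, 0.0]
width: 0.0251
[ 0.58018064 -0.08179151  0.06474676] [ 3.13116849 -0.01148391  1.52163507] [-0.9858391   0.13279593  0.00812752] [ 0.04187507  0.55008952 -0.06351371] 0.025142037211282258
```

```bash
for d in 1; do python3 -m jog '[[0,0,-3,0,0,0]]'; python3 -m jog '[[0,0,-4,0,0,0]]';  python3 -m jog '[[0,0,-5,0,0,0]]'; done
python3 - <<'E'
from h import *; s=status.get_state(); print(s["eef_pos"],s["ee_rot"],s["force"],s["moment"],s["width"])
eyes.grab_frame("top"); s=status.get_state(); print(s["eef_pos"],s["force"],s["moment"])
E
```

```text
t: 12.35
eef_pos: [0.5804, -0.082, 0.064]
ee_rot: [3.13, -0.011, 1.523]
force: [-16.9, 4.5, 44.4]
width: 0.0248
t: 12.45
eef_pos: [0.5806, -0.0822, 0.0639]
ee_rot: [3.129, -0.01, 1.524]
force: [-22.6, 6.4, 51.4]
width: 0.0249
t: 12.55
eef_pos: [0.5809, -0.0822, 0.0636]
ee_rot: [3.127, -0.009, 1.526]
force: [-20.1, 7.1, 50.9]
width: 0.0249
[ 0.58090923 -0.08224718  0.0635688 ] [ 3.12686495 -0.00921149  1.52602349] [-20.07377978   7.1317392   50.92084228] [2.56151502 7.00006048 0.07566491] 0.024935599218061925
[ 0.58090302 -0.08225464  0.06359307] [-19.6792367    5.89184522  46.32418705] [2.14138257 6.51108584 0.11206304]
```

```bash
python3 -m jog '[[0,0,0,0,0,0],[0,0,0,0,0,0],[0,0,0,0,0,0],[0,0,-1.2,0,0,0]]'
python3 - <<'E'
from h import *; import cv2; s=status.get_state(); print(s["eef_pos"],s["ee_rot"],s["force"],s["moment"],s["width"])
im=eyes.grab_frame("top"); w=eyes.grab_frame("scene");
for i in range(4): eyes.grab_frame("top"); s=status.get_state(); print(s["eef_pos"],s["force"])
a=cv2.resize(im[150:240,225:400],(788,405),interpolation=cv2.INTER_CUBIC); cv2.imwrite("pics/f1.png",a); cv2.imwrite("pics/f2.png",cv2.resize(w,(784,588),interpolation=cv2.INTER_CUBIC))
E
```

```text
t: 13.0
eef_pos: [0.5807, -0.082, 0.064]
ee_rot: [3.125, -0.01, 1.526]
force: [-4.3, 2.3, 14.1]
width: 0.0252
[ 0.58067993 -0.08199998  0.06404384] [ 3.12464402 -0.00981605  1.52645233] [-4.26507691  2.27271527 14.07872817] [0.5300266  1.25429146 0.01222479] 0.025216616783524173
[ 0.58069436 -0.08201075  0.06416317] [-3.92169707 -0.16987363  7.14217533]
[ 0.58067127 -0.08198665  0.06412705] [-3.062754    1.21839272  6.83224464]
[ 0.58068641 -0.08199618  0.06414492] [-3.1476151   0.87344722  7.97963065]
[ 0.58067956 -0.08197839  0.06413262] [-4.056274    0.53711668  7.39174336]
```

View pics/f2.png

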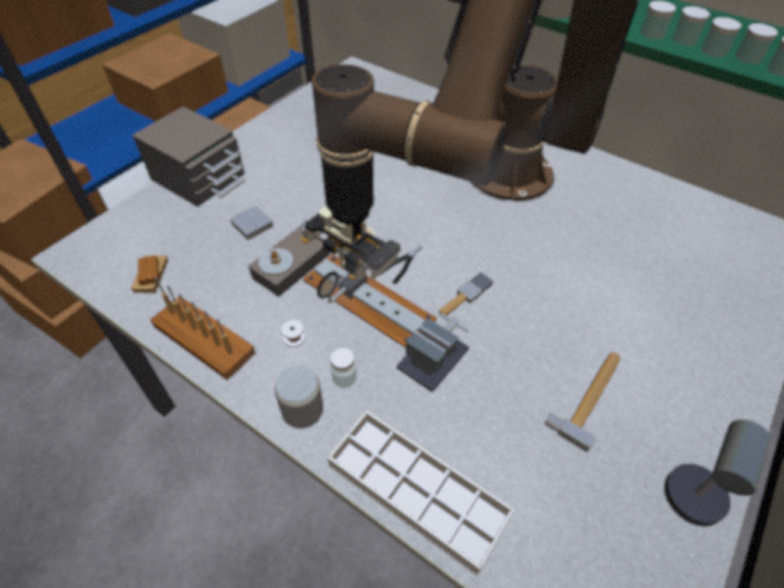

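The scene view shows three free holes on the vise side of the slide around (365-400,300), with the slide one step towards the turntable; the loose things look undisturbed. I'll press slightly harder and check a crop.

```bash
python3 -m jog '[[0,0,-1.5,0,0,0]]'
python3 - <<'E'
from h import *; import cv2
w=eyes.grab_frame("scene")
for i in range(6): eyes.grab_frame("top"); 
for i in range(3): eyes.grab_frame("top"); s=status.get_state(); print(s["eef_pos"],s["force"],s["t"],s["width"])
cv2.imwrite("pics/f3.png",cv2.resize(w[140:280,165:345],None,fx=4.2,fy=4.2,interpolation=cv2.INTER_CUBIC))
E
```

```text
t: 13.4
eef_pos: [0.5808, -0.0821, 0.0638]
ee_rot: [3.125, -0.009, 1.527]
force: [-13.4, 4.8, 33.1]
width: 0.0249
[ 0.58074785 -0.082096    0.06393823] [-8.58220081  2.67835652 19.83734169] 13.8 0.02443169029162488
[ 0.58076674 -0.08210127  0.06396514] [-8.70236948  2.29141893 20.81198816] 13.85 0.02496883659903618
[ 0.58079837 -0.08210067  0.06396584] [-8.21220867  0.93550721 21.04163446] 13.9 0.024750300616623012
```

View pics/f3.png

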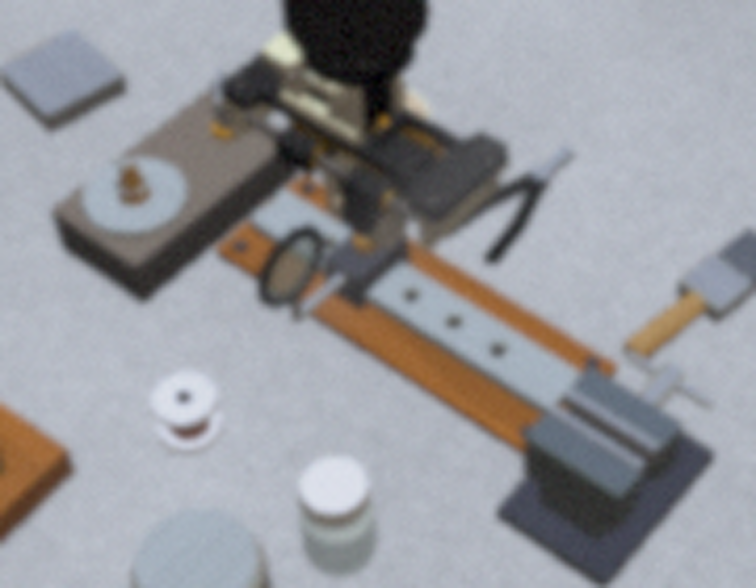

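Three free holes show at (411,296), (455,321) and (499,349) on the vise side, so the slide sits in the next hole towards the turntable. The push is steady at about 20 N, so I'm handing in.

```bash
python3 -c "
from station import workorder; print(workorder.job_done())"
```

```text
the job is handed in; nothing more can be done
None
```

The key is fully wound, the loupe slide is locked in the next hole on the turntable's side, and the arm is still pressing the knob down. I handed the job in at about 14 s of the 58 s allowed.

- **Key:** I wound it clockwise about 1.83 rad in one grip, instead of several partial turns. The moment jumped from 0.1 to over 1 N m at the stop. A picture afterwards put the wing about 2.42 rad from the box's axis, which fits the 2.4 stop if the wing lies along that axis when unwound.
- **Slide:** I lifted the knob about 10.7 mm, with a pull of about 6 N, and moved the slide about 40 mm along the rail. The last picture shows three free holes on the vise side, so it is in the right one.
- **Lock pin:** It stopped hard at TCP height 64 to 65 mm; I expected 64.1 mm for fully home. The steady push at hand-in was about 20 N, against the roughly 3 N needed.
- **Off plan:** While finding that stop I pushed too hard for a moment, to about 51 N at the wrist. The load went through the knob in the fingers and stayed under the 120 N wrist limit.
- **Loose things:** They looked undisturbed in the last pictures. I did not measure each one.

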